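# Index a crystal bowl on the marking-out turntable

## Task

A cut-crystal bowl stands on the marking-out turntable, ready for its next line. Using a finger only to push, gently, on the turntable's upright paddles, turn it (either way round) until the red paddle points straight at the green-topped post, and leave it at rest there. Do not pinch the paddles, do not touch the bowl, which stays standing in the middle, and leave the tumbler, the pen and the jar as they are.

Things in the scene. Friction and masses are not known exactly. Their poses are not given: they have to be found in the camera images.
- turntable (a joint): angle of the turntable about its vertical axis, rad, growing counter-clockwise seen from above; its zero means nothing for the job, read the points. Turns either way (stops at -6.2 and 6.2 are never met), with steady friction (about 1.5 N at a paddle), and stays where it is left. Three arms 120 degrees apart each end in an upright paddle: one red, two dark steel; any may be pushed
- hub (a point): middle of the turntable on its axis, at the top of the round cork-covered platform (120 mm across, top 48 mm above the table). x axis points along the red arm and z up; the other two paddles are 120 degrees either side. The turntable stands on a round grey base plate, 360 mm across and 14 mm thick, fixed to the table
- red_paddle (a point): middle of the top edge of the red paddle, 120 mm from the axis, 95 mm above the table; x points outward, y across its flat faces. Every paddle reaches from 105 to 135 mm from the axis, is 10 mm thick, and stands from 31 to 95 mm above the table; the bar joining it to the platform is 16 mm wide, top 41 mm above the table
- red_aim (a point): a point in the air straight beyond the red paddle, 160 mm from the axis, 44 mm above the table: the spot the red paddle points at. It lies over the green post when the paddle points straight at it
- green_top (a point): top centre of the green-topped index post (cap 26 mm across), fixed on the base plate 160 mm from the axis, its top 44 mm above the table; paddles and arms pass freely inside it
- white_top (a point): top centre of the white-topped index post, same size and distance from the axis; not the wanted one
- blue_top (a point): top centre of the blue-topped index post, same size and distance from the axis; not the wanted one
- bowl_centre (a point): centre, half-way up, of the loose clear glass bowl, 112 mm across the rim, 48 mm high, standing on the cork in the middle, rim 96 mm above the table; 0.45 kg; turns along with the turntable
- tumbler_centre (a point): centre of a loose amber glass tumbler, 72 mm across, 85 mm tall, beside the turntable; leave alone
- pen_centre (a point): middle of a loose marker pen lying on the table, black with a blue cap, about 140 mm long along x and 14 mm thick; leave alone
- jar_centre (a point): centre of a loose glass jar with steel lid and paper label, 60 mm across, 70 mm tall; leave alone

How it is judged:
By the outcome, as a careful person would: the job done as asked, in the order asked, and still so for the second after the job is handed in, with the robot touching nothing.
It also fails if it takes over 56 s, if anything falls off the work surface, if the arm or the gripper's body presses on something with over 40 N, if the wrist force passes 120 N, or if a joint passes its speed limit or range.

## Robot

A 7-joint arm with a two-finger parallel gripper is mounted at the origin on the work surface. World frame = base frame: x ahead of the robot, y to its left, z up, the work surface at z = 0. Lengths are in m, angles in rad, forces in N, time in s.
With the tool pointing down it reaches from about 0.4 to 0.85 m from the base axis. Payload 4.5 kg.
Tool frame: the origin (TCP) lies at the very end of the fingers, on their centre line; the grasp point (between the pads) lies 19 mm behind it; z points along the fingers, y is the direction in which the jaws open and shut (so a half turn about z gives the same grasp; the last joint's range is limited). The gripper opens to 85 mm and grips with 20 to 120 N. Pads are 22 mm wide; open, the fingers measure 114 mm over their backs; the gripper's body (76 mm by 85 mm) begins 54 mm behind the grasp point. The pads swing forward as they close: fully open they stand 13 mm farther back than shut.
Start: joints at [-1.155, 0.689, -0.195, 1.565, 0.157, 0.902, -0.215], TCP at [0.233, 0.58, 0.231] pointing down, gripper open.
Joint ranges: [-3.01, 3.01], [-0.46, 2.08], [-1.47, 1.51], [0.13, 2.56], [-1, 4.14], [0.04, 2.09], [-2.66, 2.66]. Speed limits (rad/s): [2.57, 2.57, 3.14, 3.14, 3.14, 3.14, 3.14].

## Interface

Orientations are given as a unit quaternion [x, y, z, w].
In Python, from plant import manip gives the robot as it stands.
- The arm moves only by the tool move_arm, never from a script. Its argument "moves" is a list that holds one entry, the list of rows, each a list of 7 numbers: the finger opening in mm, from 0 to 85.4, then the shift along the world's x, y, z in units of 25 mm (1.0 is 25 mm), then the turn, a rotation vector about the world's x, y, z in units of 5 degrees (1.0 is 5 degrees). In form: [[[jaw, tx, ty, tz, wx, wy, wz], ...]]. A call has 1 to 12 rows; each row is the pose to reach, as a shift and turn from the pose commanded when the call began; what a row does not reach only later rows make up. A row lasts 1/10 s, in which the tool goes at most 50 mm and 8.59 degrees, less where a joint would pass 70% of its speed; a pose out of reach is approached as far as the arm can. A call with a gripper value outside its range is refused whole. The fingers move at their own pace and stop on an object; "force" is the grip in N (left out, the last holds). Time passes only in rows, so rows that repeat a pose let the fingers close. It gives the time, the measured TCP pose, the force and the opening at its end, in the units of the state.
- manip.get_state(): the state, without advancing time (a new reading comes with each control period).
- manip.get_image(name): name is "side" or "top"; returns a dict with "frame" (420x560x3 uint8, blue, green, red), "depth" (420x560 float32, m along the optical axis (not along the pixel's ray), 0 where there is no reading), "fx", "fy", "cx", "cy" (pixels), "world_from_camera" (4x4, takes a point from camera to world coordinates). Camera axes: x right, y down, z forward; pixel columns grow to the right and rows downward; lengths in m; the calibration is good to about 2 mm. A picture is of the moment at which its call begins.
- manip.sign_off(): hands the job in, once; it reports no verdict.
Trained networks look in the newest picture that a camera, given by its name, has taken for a name from the list of things; names that differ only in an ending like _2 or _b are one class to them, and where a whole thing is asked for, a point or a joint stands for the part that bears it (a point fixed in the world has none). Each returns a list of dicts, best first, with "conf" (0 to 1); they miss things now and then, are a little off and sometimes report something else, mostly with a low value. They report only what shows in the picture. A call takes as long as a camera call.
- manip.cut_out(label, camera): "mask" (420x560 bool, what is visible of it) and "rect" ([left, top, width, height] in pixels, round what is visible of it).
- manip.pinpoint(label, camera): "location" ([column, row] in pixels: a listed point, or the origin of a listed thing).
The state is a dict: "clock": time; "joint_pos": joint angles; "joint_vel": joint speeds; "joint_efforts": joint torques, N m; "tcp_pos": TCP position; "orientation": TCP orientation; "ft_force": force on the tool from outside, world axes, zero at the start; "moment": the same for the moment, N m; "gripper_width": finger opening in m.
Only numpy, scipy, OpenCV 4.12 (cv2) and the standard library are available. Lean on these libraries where they do the work, as an engineer would, in place of code of your own. Each camera call takes 0.05 s, during which the arm holds its last target. There are 200 camera calls.

## Working session

There is one attempt and no reset: what is moved stays moved. The work goes in short steps, Python scripts to look and compute and a tool call to move; the robot and the scene stay as the last step left them, time stands still between calls to the robot, and variables do not carry over. Pictures are saved under pics/ and viewed, about 8 in all and at most 12, crops included, and the job is handed in when it is done.

Besides the shell and the picture viewer there is one more tool, called after ">>>" as name(argument=value, ...), one argument or row to a line, values as JSON. move_arm: Moves the arm, as the interface text tells. Its arguments: {"type":"object","properties":{"moves":{"type":"array"},"force":{"type":"number"}},"required":["moves"]}

```bash
mkdir -p pics; cat > h.py <<'E'
import numpy as np, cv2
from plant import manip
def ray_z(im,px,z):
    T=im["world_from_camera"];d=np.array([(px[0]-im["cx"])/im["fx"],(px[1]-im["cy"])/im["fy"],1.])
    d=T[:3,:3]@d;o=T[:3,3];return o+d*(z-o[2])/d[2]
Z=dict(hub=.048,red_paddle=.095,red_aim=.044,green_top=.044,white_top=.044,blue_top=.044,bowl_centre=.072,tumbler_centre=.0425,pen_centre=.007,jar_centre=.035)
def find(cam,names,im):
    out={}
    for n in names:
        r=manip.pinpoint(n,cam)
        for q in r[:2]: print(cam,n,round(q["conf"],2),np.round(q["location"],1),np.round(ray_z(im,q["location"],Z[n]),4))
        if r: out[n]=ray_z(im,r[0]["location"],Z[n])
    return out
E
python3 - <<'E'
from h import *
s=manip.get_state();print(s["clock"],s["tcp_pos"],s["orientation"],s["ft_force"])
for c in("top","side"):
    im=manip.get_image(c);cv2.imwrite(f"pics/{c}1.png",im["frame"]);print(c,np.round(im["world_from_camera"],3).tolist())
    find(c,Z,im)
print(manip.get_state()["clock"])
E
```

```text
0.0 [0.2326899  0.57938342 0.23045446] [ 1.89709601e-01  9.81839811e-01 -9.18074311e-04 -1.02875725e-04] [0.0098282  0.11245907 0.63432516]
top [[0.01, -0.985, 0.171, 0.379], [-1.0, -0.008, 0.008, -0.005], [-0.007, -0.171, -0.985, 1.062], [0.0, 0.0, 0.0, 1.0]]
top hub 0.39 [310.8 259.4] [ 0.4201 -0.0653  0.048 ]
top red_paddle 0.81 [305.7 242.4] [ 0.4531 -0.052   0.095 ]
top green_top 0.62 [236.2 257.3] [0.4233 0.0967 0.044 ]
top white_top 0.54 [443.9 176.3] [ 0.6074 -0.3634  0.044 ]
top white_top 0.39 [247.9 132.4] [0.7062 0.0773 0.044 ]
top bowl_centre 0.98 [276.  197.2] [0.5519 0.0111 0.072 ]
top bowl_centre 0.16 [132.7 221.6] [0.4961 0.3183 0.072 ]
top tumbler_centre 0.93 [438.1 263.4] [ 0.4143 -0.3415  0.0425]
top tumbler_centre 0.19 [276.4 195.8] [0.5602 0.0107 0.0425]
top pen_centre 0.85 [443.9 178.8] [ 0.6098 -0.3761  0.007 ]
top pen_centre 0.65 [345.7 213.6] [ 0.5265 -0.1478  0.007 ]
top jar_centre 0.58 [129.7 219.9] [0.5042 0.3374 0.035 ]
side [[0.847, -0.243, 0.472, 0.092], [-0.53, -0.422, 0.735, -0.706], [0.021, -0.873, -0.487, 0.559], [0.0, 0.0, 0.0, 1.0]]
side hub 0.87 [272.7 225.6] [0.5477 0.0108 0.048 ]
side red_paddle 0.69 [249.5 228.1] [ 0.4562 -0.0386  0.095 ]
side red_aim 0.84 [243.2 261.6] [ 0.4182 -0.0786  0.044 ]
side green_top 0.54 [207.5 224.8] [0.4146 0.0999 0.044 ]
side white_top 0.65 [304.8 203.4] [0.6889 0.0722 0.044 ]
side blue_top 0.58 [299.4 267.2] [ 0.5106 -0.1558  0.044 ]
side blue_top 0.34 [207.8 227.2] [0.4106 0.0891 0.044 ]
side bowl_centre 0.8 [272.7 213.8] [0.5559 0.0248 0.072 ]
side tumbler_centre 0.93 [321.  351.8] [ 0.4113 -0.3581  0.0425]
side pen_centre 0.78 [411.9 327.7] [ 0.6147 -0.3765  0.007 ]
side pen_centre 0.54 [241.7 259. ] [ 0.4434 -0.0229  0.007 ]
side jar_centre 0.67 [205.1 184.8] [0.5088 0.3319 0.035 ]
1.1
```

```bash
python3 - <<'E'
import cv2,numpy as np
a=cv2.imread("pics/top1.png")[80:320,90:490];cv2.imwrite("pics/top1c.png",cv2.resize(a,None,fx=2,fy=2,interpolation=2))
b=cv2.imread("pics/side1.png")[120:420,150:460];cv2.imwrite("pics/side1c.png",cv2.resize(b,None,fx=2,fy=2,interpolation=2)[:600])
E
```

```text
(no output)
```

View pics/top1c.png

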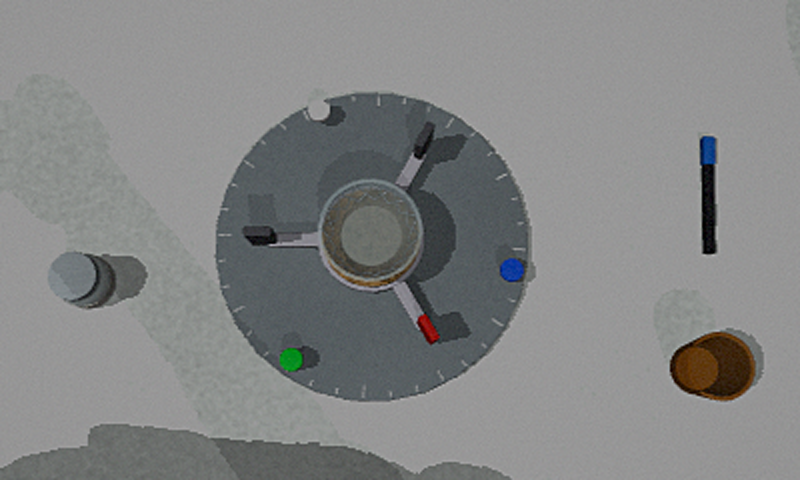

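View pics/side1c.png

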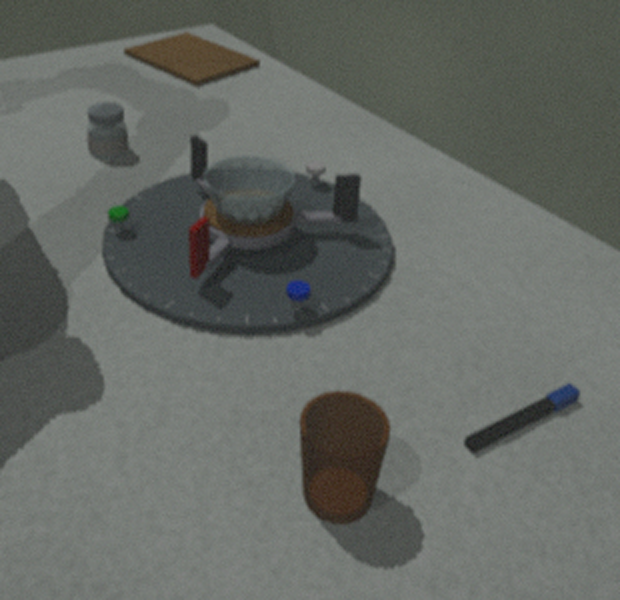

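The top view (crop, 2x) shows the plate centred at about (372,247), red paddle (428,328), green post (291,359), blue (512,270), white (318,110), and dark paddles at (260,235) and (425,140). The jar, tumbler and pen are well clear. The red paddle has to turn about 68° clockwise, and the left dark paddle is the easy one to push, from behind in +x. Next I'll measure more precisely by colour.

```bash
cat >> h.py <<'E'
from scipy.optimize import least_squares
def blob(im,lo,hi,roi,smin=110):
    h=cv2.cvtColor(im["frame"],cv2.COLOR_BGR2HSV).astype(int);H=(h[...,0]+(20 if lo<0 else 0))%180;o=20 if lo<0 else 0
    m=(H>=lo+o)&(H<=hi+o)&(h[...,1]>smin)&(h[...,2]>50);k=np.zeros_like(m);x0,y0,x1,y1=roi;k[y0:y1,x0:x1]=1
    n,l,st,c=cv2.connectedComponentsWithStats((m&k).astype(np.uint8));i=1+np.argmax(st[1:,4]);return l==i,c[i],st[i,4]
def cloud(im,m):
    v,u=np.nonzero(m&(im["depth"]>0));d=im["depth"][v,u];p=np.c_[(u-im["cx"])/im["fx"]*d,(v-im["cy"])/im["fy"]*d,d]
    T=im["world_from_camera"];return p@T[:3,:3].T+T[:3,3]
def measure(im,roi=(190,110,370,310)):
    _,g,ng=blob(im,45,75,roi);_,b,nb=blob(im,105,130,roi);rm,r,nr=blob(im,-10,8,roi)
    G=ray_z(im,g,.044);B=ray_z(im,b,.044);P=cloud(im,rm);P=P[P[:,2]>.088]
    print("n",ng,nb,nr,"green",np.round(G,4),"blue",np.round(B,4),"red top",np.round(P.mean(0),4),len(P))
    return G,B,P
def platefit(im):
    # rim of base plate: tops at z .014, dark grey disc; ellipse of the disc mask
    g=cv2.cvtColor(im["frame"],cv2.COLOR_BGR2GRAY);P=cloud(im,np.ones(g.shape,bool)) 
    return None
E
python3 - <<'E'
from h import *
im=manip.get_image("top")
G,B,P=measure(im)
W=ray_z(im,manip.pinpoint("white_top","top")[1]["location"],.044) if 0 else ray_z(im,(248.5,134.5),.044)
for q in manip.pinpoint("white_top","top"): print(q["conf"],q["location"])
f=lambda c:[np.hypot(*(p[:2]-c))-.16 for p in(G,B)]
c=least_squares(f,[.55,.01]).x;print("centre(G,B)",c,"W dist",np.hypot(*(W[:2]-c)))
f3=lambda c:[np.hypot(*(p[:2]-c))-.16 for p in(G,B,W)];s=least_squares(f3,[.55,.01]);print("centre3",s.x,s.fun)
m=manip.cut_out("hub","top");print([(q["conf"],q["rect"]) for q in m])
# plate disc edge fit
d=cv2.GaussianBlur(im["frame"],(5,5),0);g=cv2.cvtColor(d,cv2.COLOR_BGR2GRAY).astype(float)
pts=[]
for a in np.radians(np.arange(0,360,3)):
    R=np.linspace(.165,.195,61);prof=[]
    T=np.linalg.inv(im["world_from_camera"])
    for r in R:
        q=T[:3,:3]@[s.x[0]+r*np.cos(a),s.x[1]+r*np.sin(a),.014]+T[:3,3]
        prof.append(cv2.getRectSubPix(g.astype(np.float32),(1,1),(im["fx"]*q[0]/q[2]+im["cx"],im["fy"]*q[1]/q[2]+im["cy"]))[0,0])
    k=np.argmax(np.gradient(np.array(prof)));pts.append(s.x+R[k]*np.array([np.cos(a),np.sin(a)]))
pts=np.array(pts);q=least_squares(lambda v:np.hypot(*(pts-v[:2]).T)-v[2],[*s.x,.18],loss="soft_l1",f_scale=.001).x;print("plate",q)
for c in(s.x,q[:2]):
    th=lambda p:np.degrees(np.arctan2(p[1]-c[1],p[0]-c[0]))%360
    rt=P.mean(0);print(c,"green",th(G),"red",th(rt),"r",np.hypot(*(rt[:2]-c)),"turn",th(G)-th(rt),"blue r",np.hypot(*(B[:2]-c)),np.hypot(*(G[:2]-c)))
E
```

```text
n 114 114 92 green [0.4187 0.0985 0.044 ] blue [ 0.5192 -0.1422  0.044 ] red top [ 0.4513 -0.0485  0.0934] 65
0.7 [130.5, 218.2]
0.63 [437.5, 265.0]
centre(G,B) [0.55447649 0.01381734] W dist 0.1593473695038772
centre3 [0.55411582 0.01366592] [-0.00022564 -0.00022695 -0.00026147]
[(0.95, [216.8, 142.9, 95.3, 107.8])]
plate [0.55346291 0.01253532 0.17949887]
[0.55411582 0.01366592] green 147.94689574611556 red 211.1624672222033 r 0.12016500265652369 turn -63.215571476087746 blue r 0.15977305215303042 0.1597743558618666
[0.55346291 0.01253532] green 147.4791542157776 red 210.85938897277848 r 0.1190229222522092 turn -63.38023475700086 blue r 0.15852751765847348 0.15982631388739393
```

Both centre estimates agree: posts within 0.3 mm of the 160 mm radius, red paddle at r≈120 mm, z≈93 mm. The turn needed is about −63.3°. I'll approach behind the left paddle (bearing 91°) at height with the fingers shut.

>>> move_arm(
  moves=[
    [[0, 1, -1.6, 0, 0, 0, 0.4], [0, 2, -3.2, 0, 0, 0, 0.8], [0, 3, -4.8, 0, 0, 0, 1.2], [0, 4, -6.4, 0, 0, 0, 1.6], [0, 5, -8, 0, 0, 0, 2], [0, 6, -9.6, 0, 0, 0, 2.4], [0, 7, -11.2, 0, 0, 0, 2.8], [0, 8, -12.8, 0, 0, 0, 3.2], [0, 9, -14.4, 0, 0, 0, 3.6], [0, 10.1, -16.2, 0, 0, 0, 4.2], [0, 11.16, -17.88, 0, 0, 0, 4.58], [0, 11.16, -17.88, 0, 0, 0, 4.58]],
  ],
  force=20,
)

```text
clock: 2.45
tcp_pos: [0.5158, 0.1239, 0.2309]
orientation: [-0.002, 1.0, -0.003, 0.001]
ft_force: [-0.1, 1.0, -0.5]
gripper_width: 0.0001
```

>>> move_arm(
  moves=[
    [[0, 0, 0, 0, 0, 0, 0], [0, 0, 0, -1.5, 0, 0, 0], [0, 0, 0, -3, 0, 0, 0], [0, 0, 0, -4.5, 0, 0, 0], [0, 0, 0, -5.5, 0, 0, 0], [0, 0, 0, -6.2, 0, 0, 0], [0, 0, 0, -6.8, 0, 0, 0], [0, 0, 0, -6.8, 0, 0, 0], [0, 0, 0, -6.8, 0, 0, 0]],
  ],
)

```text
clock: 3.35
tcp_pos: [0.5114, 0.1347, 0.0616]
orientation: [-0.01, 1.0, 0.0, -0.0]
ft_force: [0.9, -0.1, 0.8]
gripper_width: -0.0002
```

```bash
python3 - <<'E'
from h import *
for c in("top","side"): 
    im=manip.get_image(c);cv2.imwrite(f"pics/{c}2.png",im["frame"])
s=manip.get_state();print(s["clock"],s["tcp_pos"],s["orientation"],s["ft_force"])
a=cv2.imread("pics/top2.png")[100:310,180:400];b=cv2.imread("pics/side2.png")[120:330,170:390]
cv2.imwrite("pics/two2.png",cv2.resize(np.hstack([a,b]),None,fx=1.8,fy=1.8,interpolation=2))
E
```

```text
3.45 [0.51217514 0.13412023 0.06224966] [-9.47988496e-03  9.99954679e-01  5.42773821e-04  6.90302061e-04] [ 0.43075207 -0.30280783 -0.12983064]
```

View pics/two2.png

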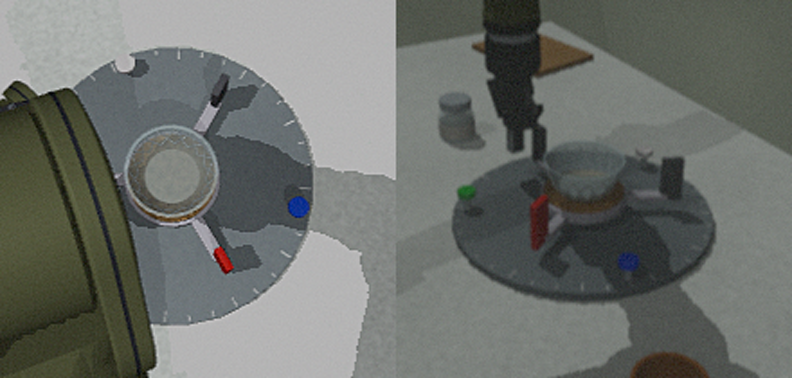

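The side view shows the shut finger standing behind the left dark paddle, clear of the bowl. Red is unmoved at about (540,220) in the composite. Working out the arc next.

```bash
python3 -c "
import numpy as np
c=np.array([.554,.0133]);p0=np.array([.5117,.1324])
for f in [91,85,80,75,70,65,60,55,50,45,40,35,31,28]:
  a=np.radians(f+7.6);t=c+.12106*np.array([np.cos(a),np.sin(a)]);print(f,np.round((t-p0)/.025,2),round((f-91)/5,2))
"
```

```text
91 [0.97 0.02] 0.0
85 [1.47 0.07] -1.2
80 [1.89 0.07] -2.2
75 [2.32 0.04] -3.2
70 [ 2.73 -0.03] -4.2
65 [ 3.14 -0.14] -5.2
60 [ 3.54 -0.29] -6.2
55 [ 3.92 -0.46] -7.2
50 [ 4.29 -0.68] -8.2
45 [ 4.63 -0.92] -9.2
40 [ 4.96 -1.19] -10.2
35 [ 5.26 -1.49] -11.2
31 [ 5.48 -1.74] -12.0
28 [ 5.63 -1.95] -12.6
```

>>> move_arm(
  moves=[
    [[0, 0.35, 0, 0, 0, 0, 0], [0, 0.65, 0, 0, 0, 0, 0], [0, 0.85, 0.02, 0, 0, 0, 0], [0, 0.97, 0.02, 0, 0, 0, 0], [0, 1.14, 0.04, 0, 0, 0, -0.4], [0, 1.3, 0.05, 0, 0, 0, -0.8], [0, 1.47, 0.07, 0, 0, 0, -1.2], [0, 1.68, 0.07, 0, 0, 0, -1.7], [0, 1.89, 0.07, 0, 0, 0, -2.2], [0, 2.1, 0.06, 0, 0, 0, -2.7], [0, 2.32, 0.04, 0, 0, 0, -3.2], [0, 2.32, 0.04, 0, 0, 0, -3.2]],
  ],
)

```text
clock: 4.65
tcp_pos: [0.5714, 0.1341, 0.0614]
orientation: [0.131, 0.991, 0.0, 0.001]
ft_force: [-0.7, -1.9, -0.8]
gripper_width: -0.0001
```

```bash
cat >> h.py <<'E'
def redang(c=(.554,.0133)):
    im=manip.get_image("top");_,_,n=blob(im,-10,8,(190,110,370,310));rm=blob(im,-10,8,(190,110,370,310))[0]
    P=cloud(im,rm);P=P[P[:,2]>.088];m=P.mean(0);print("red",n,len(P),np.round(m,4),"r",np.hypot(m[0]-c[0],m[1]-c[1]),"bearing",np.degrees(np.arctan2(m[1]-c[1],m[0]-c[0]))%360);return im
E
python3 - <<'E'
from h import *
redang();s=manip.get_state();print(s["clock"],s["tcp_pos"],s["ft_force"])
E
```

```text
red 77 66 [ 0.437  -0.015   0.0937] r 0.12033082126381861 bearing 193.59903395711635
4.7 [0.57110438 0.1343543  0.06144534] [-0.66560776 -0.48998054  0.11120153]
```

The paddle is following as planned: red at 193.6°, target about 147.8°. Continuing.

>>> move_arm(
  moves=[
    [[0, 0.16, -0.02, 0, 0, 0, -0.4], [0, 0.41, -0.07, 0, 0, 0, -1], [0, 0.62, -0.12, 0, 0, 0, -1.5], [0, 0.82, -0.18, 0, 0, 0, -2], [0, 1.02, -0.25, 0, 0, 0, -2.5], [0, 1.22, -0.33, 0, 0, 0, -3], [0, 1.41, -0.41, 0, 0, 0, -3.5], [0, 1.6, -0.5, 0, 0, 0, -4], [0, 1.79, -0.61, 0, 0, 0, -4.5], [0, 1.97, -0.72, 0, 0, 0, -5], [0, 2.14, -0.84, 0, 0, 0, -5.5], [0, 2.31, -0.96, 0, 0, 0, -6]],
  ],
)

```text
clock: 5.9
tcp_pos: [0.6281, 0.11, 0.0614]
orientation: [0.384, 0.923, 0.0, 0.0]
ft_force: [-0.6, 2.3, 1.4]
gripper_width: 0.0002
```

>>> move_arm(
  moves=[
    [[0, 0.17, -0.13, 0, 0, 0, -0.5], [0, 0.33, -0.27, 0, 0, 0, -1], [0, 0.48, -0.41, 0, 0, 0, -1.5], [0, 0.57, -0.5, 0, 0, 0, -1.8], [0, 0.63, -0.57, 0, 0, 0, -2], [0, 0.68, -0.63, 0, 0, 0, -2.2], [0, 0.68, -0.63, 0, 0, 0, -2.2], [0, 0.68, -0.63, 0, 0, 0, -2.2]],
  ],
)

```text
clock: 6.7
tcp_pos: [0.6446, 0.0937, 0.0612]
orientation: [0.469, 0.883, -0.0, 0.0]
ft_force: [-0.3, -0.4, -0.4]
gripper_width: 0.0002
```

```bash
python3 - <<'E'
from h import *
im=redang();s=manip.get_state();print(s["clock"],s["tcp_pos"],s["orientation"],s["ft_force"])
b=manip.get_image("side")["frame"][120:330,170:390]
cv2.imwrite("pics/two3.png",cv2.resize(np.hstack([im["frame"][100:310,180:400],b]),None,fx=1.8,fy=1.8,interpolation=2))
E
```

```text
Traceback (most recent call last):
  File "h.py", line 32, in redang
    im=manip.get_image("top");_,_,n=blob(im,-10,8,(190,110,370,310));rm=blob(im,-10,8,(190,110,370,310))[0]
                                    ~~~~^^^^^^^^^^^^^^^^^^^^^^^^^^^^
  File "h.py", line 18, in blob
    n,l,st,c=cv2.connectedComponentsWithStats((m&k).astype(np.uint8));i=1+np.argmax(st[1:,4]);return l==i,c[i],st[i,4]
                                                                          ~~~~~~~~~^^^^^^^^^^
ValueError: attempt to get argmax of an empty sequence
```

The arm hides red from the top camera here, so I'll use the side camera.

```bash
python3 - <<'E'
from h import *
im=manip.get_image("side");c=np.array([.554,.0133])
th=lambda p:np.degrees(np.arctan2(p[1]-c[1],p[0]-c[0]))%360
try:
    m,r,n=blob(im,-10,8,(170,120,390,330));P=cloud(im,m);T=P[P[:,2]>.085]
    print(n,len(T),T.mean(0),th(T.mean(0)),np.hypot(*(T.mean(0)[:2]-c)),"all",P.mean(0),th(P.mean(0)))
    m,g,n=blob(im,45,75,(170,120,390,330));G=ray_z(im,g,.044);print(n,G,th(G),np.hypot(*(G[:2]-c)))
except Exception as e: print(e)
for q in manip.pinpoint("red_paddle","side")[:1]+manip.pinpoint("red_aim","side")[:1]: print(q,ray_z(im,q["location"],.095),ray_z(im,q["location"],.044))
cv2.imwrite("pics/side3.png",cv2.resize(im["frame"][120:330,170:390],None,fx=2.5,fy=2.5,interpolation=2))
E
```

```text
203 50 [0.44309295 0.0620272  0.0908006 ] 156.281634774155 0.12113923378565425 all [0.44210986 0.06123766 0.06844312] 156.80801005675505
48 [0.41463045 0.0916464  0.044     ] 150.65754118250538 0.1598812969353977
{'location': [225.3, 206.7], 'conf': 0.72} [0.45369872 0.07655801 0.095     ] [0.49343606 0.16247244 0.044     ]
{'location': [208.2, 229.7], 'conf': 0.57} [0.37558733 0.00045925 0.095     ] [0.40674701 0.07801704 0.044     ]
```

View pics/side3.png

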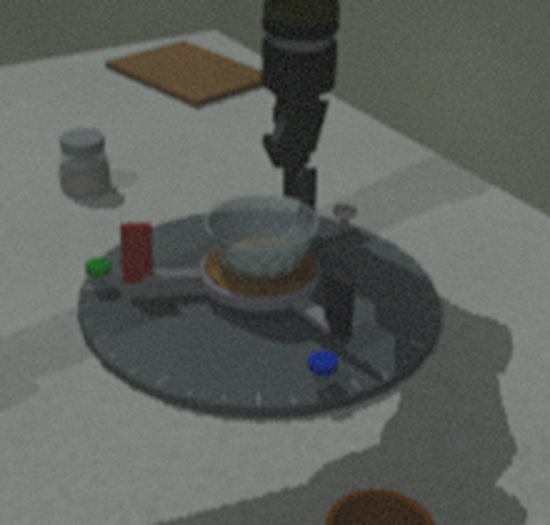

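The side view shows the finger on the left dark paddle, red at about (137,250) just short of green (97,266), and the bowl centred. By the side camera red is about 3.5° short, by my commanded arc about 3.8°. I'll push 3° more, then back off and clear the top camera.

>>> move_arm(
  moves=[
    [[0, 0.05, -0.06, 0, 0, 0, -0.2], [0, 0.1, -0.13, 0, 0, 0, -0.4], [0, 0.16, -0.2, 0, 0, 0, -0.6], [0, 0.16, -0.2, 0, 0, 0, -0.6], [0, 0.16, -0.2, 0, 0, 0, -0.6], [0, -0.1, 0.3, 0, 0, 0, -0.6], [0, -0.5, 0.9, 0, 0, 0, -0.6], [0, -0.5, 0.9, 1, 0, 0, -0.6], [0, -0.5, 0.9, 2.5, 0, 0, -0.6], [0, -0.5, 0.9, 4.2, 0, 0, -0.6], [0, -0.5, 0.9, 6, 0, 0, -0.6]],
  ],
)

```text
clock: 8.0
tcp_pos: [0.6304, 0.119, 0.2123]
orientation: [0.491, 0.871, -0.0, -0.001]
ft_force: [1.3, 0.2, -0.1]
gripper_width: -0.0001
```

>>> move_arm(
  moves=[
    [[0, -0.9, 1.2, 0, 0, 0, 0], [0, -2, 2.5, 0, 0, 0, 0], [0, -3, 3.8, 0, 0, 0, 0], [0, -4, 5.1, 0, 0, 0, 0], [0, -5, 6.4, 0, 0, 0, 0], [0, -6, 7.6, 0, 0, 0, 0], [0, -7, 8.8, 0, 0, 0, 0], [0, -8, 10, 0, 0, 0, 0], [0, -9, 11.2, 0, 0, 0, 0], [0, -10, 12.4, 0, 0, 0, 0], [0, -11, 13.6, 0, 0, 0, 0], [0, -12, 14.8, 0, 0, 0, 0]],
  ],
)

```text
clock: 9.2
tcp_pos: [0.3286, 0.4886, 0.2114]
orientation: [0.491, 0.871, -0.0, -0.0]
ft_force: [0.8, -0.0, 0.5]
gripper_width: -0.0002
```

```bash
python3 - <<'E'
from h import *
s=manip.get_state();print(s["clock"],s["tcp_pos"])
im=redang();cv2.imwrite("pics/top4.png",cv2.resize(im["frame"][80:320,90:400],None,fx=2.5,fy=2.5,interpolation=2))
G,B,P=measure(im);c=(.554,.0133);print("green",np.degrees(np.arctan2(G[1]-c[1],G[0]-c[0])))
E
```

```text
9.2 [0.32862871 0.488576   0.21136979]
red 84 65 [0.4492 0.0726 0.0937] r 0.12038250826594606 bearing 150.5006081359919
n 113 115 84 green [0.4187 0.0986 0.044 ] blue [ 0.5192 -0.1421  0.044 ] red top [0.4492 0.0726 0.0937] 65
green 147.78249258358667
```

View pics/top4.png

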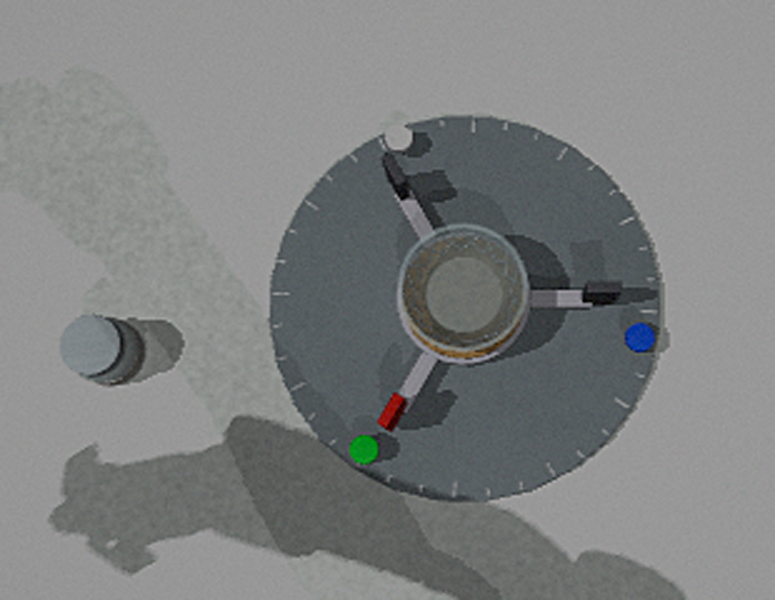

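Red measures 150.5° against green at 147.8° (red at (392,411), green at (363,450)), with the bowl centred and the jar unmoved. It's 2.7° short, so I'll return by the same route and push the remainder.

>>> move_arm(
  moves=[
    [[0, 1, -1.2, 0, 0, 0, 0], [0, 2, -2.4, 0, 0, 0, 0], [0, 3, -3.6, 0, 0, 0, 0], [0, 4, -4.9, 0, 0, 0, 0], [0, 5, -6.2, 0, 0, 0, 0], [0, 6, -7.5, 0, 0, 0, 0], [0, 7, -8.8, 0, 0, 0, 0], [0, 8.1, -10.1, 0, 0, 0, 0], [0, 9.2, -11.4, 0, 0, 0, 0], [0, 10.3, -12.7, 0, 0, 0, 0], [0, 11.3, -13.9, 0, 0, 0, 0], [0, 12, -14.8, 0, 0, 0, 0]],
  ],
)

```text
clock: 10.45
tcp_pos: [0.6328, 0.1153, 0.2113]
orientation: [0.493, 0.87, -0.0, 0.0]
ft_force: [0.4, 0.5, -0.5]
gripper_width: -0.0003
```

>>> move_arm(
  moves=[
    [[0, 0, 0, 0, 0, 0, 0], [0, 0, 0, 0, 0, 0, 0], [0, 0, 0, -1.5, 0, 0, 0], [0, 0, 0, -3, 0, 0, 0], [0, 0, 0, -4.5, 0, 0, 0], [0, 0, 0, -5.5, 0, 0, 0], [0, 0, 0, -6, 0, 0, 0], [0, 0, 0, -6, 0, 0, 0], [0, 0, 0, -6, 0, 0, 0]],
  ],
)

```text
clock: 11.35
tcp_pos: [0.6325, 0.1181, 0.0625]
orientation: [0.492, 0.871, 0.001, 0.0]
ft_force: [0.8, 0.5, 0.4]
gripper_width: 0.0001
```

>>> move_arm(
  moves=[
    [[0, 0.3, -0.5, 0, 0, 0, 0], [0, 0.5, -0.85, 0, 0, 0, 0], [0, 0.62, -1.02, 0, 0, 0, 0], [0, 0.66, -1.1, 0, 0, 0, 0], [0, 0.7, -1.16, 0, 0, 0, -0.2], [0, 0.75, -1.22, 0, 0, 0, -0.4], [0, 0.8, -1.28, 0, 0, 0, -0.54], [0, 0.8, -1.28, 0, 0, 0, -0.54], [0, 0.8, -1.28, 0, 0, 0, -0.54], [0, 0.6, -0.9, 0, 0, 0, -0.54], [0, 0.1, -0.1, 0, 0, 0, -0.54], [0, 0.1, -0.1, 0, 0, 0, -0.54]],
  ],
)

```text
clock: 12.55
tcp_pos: [0.6324, 0.1195, 0.0611]
orientation: [0.51, 0.86, 0.001, -0.002]
ft_force: [-1.2, 0.6, -0.7]
gripper_width: 0.0
```

>>> move_arm(
  moves=[
    [[0, 0, 0, 1.5, 0, 0, 0], [0, 0, 0, 3, 0, 0, 0], [0, 0, 0, 4.5, 0, 0, 0], [0, 0, 0, 6, 0, 0, 0], [0, -1.5, 1.8, 6, 0, 0, 0], [0, -3, 3.6, 6, 0, 0, 0], [0, -4.5, 5.4, 6, 0, 0, 0], [0, -6, 7.2, 6, 0, 0, 0], [0, -7.5, 9, 6, 0, 0, 0], [0, -9, 10.8, 6, 0, 0, 0], [0, -10.5, 12.6, 6, 0, 0, 0], [0, -12, 14.4, 6, 0, 0, 0]],
  ],
)

```text
clock: 13.75
tcp_pos: [0.3772, 0.423, 0.2116]
orientation: [0.513, 0.859, 0.0, 0.0]
ft_force: [-0.0, 1.3, 0.4]
gripper_width: -0.0005
```

```bash
python3 - <<'E'
from h import *
s=manip.get_state();print(s["clock"],s["tcp_pos"],s["ft_force"])
im=redang();cv2.imwrite("pics/top5.png",cv2.resize(im["frame"][80:320,90:400],None,fx=2.5,fy=2.5,interpolation=2))
G,B,P=measure(im);c=(.554,.0133);print("green",np.degrees(np.arctan2(G[1]-c[1],G[0]-c[0])))
find("top",["bowl_centre","tumbler_centre","pen_centre","jar_centre"],im)
E
```

```text
13.75 [0.37720425 0.42296849 0.21155275] [-0.02274781  1.3271247   0.42266419]
red 91 67 [0.4517 0.0769 0.0937] r 0.12041380876209996 bearing 148.1265091068376
n 113 115 91 green [0.4187 0.0986 0.044 ] blue [ 0.5194 -0.1422  0.044 ] red top [0.4517 0.0769 0.0937] 67
green 147.7862882051101
top bowl_centre 0.66 [275.7 194.4] [0.5581 0.0118 0.072 ]
top tumbler_centre 0.86 [438.7 262.4] [ 0.4165 -0.3429  0.0425]
top pen_centre 0.84 [444.  177.9] [ 0.6119 -0.3764  0.007 ]
top jar_centre 0.8 [131.9 218. ] [0.5085 0.3327 0.035 ]
top jar_centre 0.41 [235.1 258.5] [0.421 0.1   0.035]
```

View pics/top5.png

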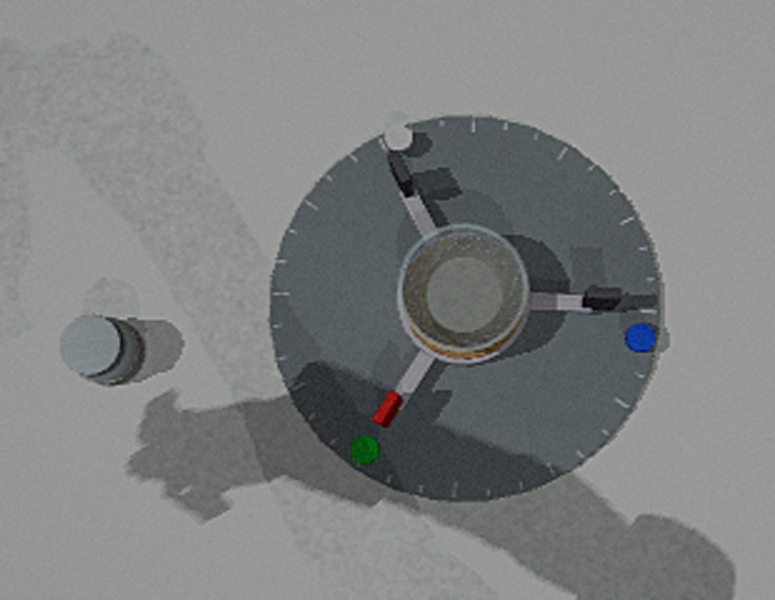

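Red is at 148.1° and green at 147.8°, so within measurement error. Nothing else moved and the arm is clear. Handing in.

>>> move_arm(
  moves=[
    [[0, 0, 0, 0, 0, 0, 0], [0, 0, 0, 0, 0, 0, 0], [0, 0, 0, 0, 0, 0, 0]],
  ],
)

```text
clock: 14.3
tcp_pos: [0.3796, 0.4205, 0.2114]
orientation: [0.514, 0.858, -0.0, 0.0]
ft_force: [1.0, -0.5, 0.6]
gripper_width: -0.0002
```

```bash
python3 - <<'E'
from h import *
redang();print(manip.get_state()["clock"]);manip.sign_off()
E
```

```text
red 91 67 [0.4517 0.0769 0.0938] r 0.12041267209216217 bearing 148.13275774808565
14.35
the job is handed in; nothing more can be done
```

The red paddle now points at the green post, and the job was handed in at 14.35 s. I turned the turntable about 63° clockwise by pushing one dark paddle with the shut fingers. It took two pushes: the first stopped 2.7° short, so I went back and pushed the rest.

- **Alignment:** the last top-camera check put red at 148.1° and green at 147.8°. That is about 0.3° apart, roughly the accuracy of the measurement. A repeat 0.6 s later read the same, so the turntable is at rest.
- **Other objects:** the bowl is still standing in the middle of the cork. The tumbler, pen and jar read within a few millimetres of where they started, which is the networks' usual scatter.
- **Robot:** it ended well clear of everything, and wrist readings stayed within about 2.5 N.
- **Checks that failed or disagreed:**
  - The top camera could not see red partway through because the arm was in the way, so I used the side camera there. It was only a rough guide, reading green about 3° off the top camera's value.
  - The top camera's network sometimes reported the white post in the wrong place, so I located that one by eye from the picture.

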